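# Stack a gear cluster on its assembly stand

## Robot

A 6-joint arm with a two-finger parallel gripper is mounted at the origin on a cart in front of the work surface, level with it; the furniture and walls round the work are solid. World frame = base frame: x ahead of the robot, y to its left, z up, the work surface at z = 0. Lengths are in mm, angles in rad, forces in N, time in s.
With the tool pointing down it reaches from about 350 to 875 mm from the base axis. Payload 15.5 kg.
Tool frame: the origin (TCP) lies midway between the tips of the shut fingers; the grasp point (between the pads) lies 19 mm behind it; z points along the fingers, y is the line along which they close (so a half turn about z gives the same grasp; the last joint's range is limited). The gripper opens to 85 mm and grips with 20 to 120 N. Pads are 22 mm wide; open, the fingers measure 114 mm over their backs; the gripper's body (76 mm by 85 mm) begins 54 mm behind the grasp point. The pads swing forward as they close: fully open they stand 13 mm farther back than shut.
Start: joints at [-1.244, 0.494, 1.345, -0, 1.302, -0.096], TCP at [256.448, -569.966, 231.277] pointing down, gripper open.
Joint ranges: [-2.91, 2.91], [-0.82, 2.16], [0.22, 2.67], [-1.22, 4.37], [0.12, 2.79], [-3.08, 3.08]. Speed limits (rad/s): [1.89, 1.89, 2.57, 3.01, 3.01, 3.01].

## Interface

Orientations are given as a rotation vector (axis times angle).
In Python, from workcell import bot gives the robot as it stands.
- The arm moves only by the tool drive_tool, never from a script. Its arguments are lists of equal length, an entry for each row: "slide": the shift along the world's x, y, z in units of 40 mm (1.0 is 40 mm), a list of three; "twist": the turn about the world's z in units of 5 degrees (1.0 is 5 degrees); "grip": the closure, from -1 (fully open) to 1 (shut). A call has 1 to 12 rows; each row is the pose to reach, as a shift and turn from the pose commanded when the call began; what a row does not reach only later rows make up. A row lasts 1/8 s, in which the tool goes at most 62.5 mm and 10.7 degrees, less where a joint would pass 70% of its speed; a pose out of reach is approached as far as the arm can. A call with a gripper value outside its range is refused whole. The fingers move at their own pace and stop on an object; "grip_force" is the grip in N (left out, the last holds). Time passes only in rows, so rows that repeat a pose let the fingers close. It gives the time, the measured TCP pose, the force, the opening and the grip force at its end, in the units of the state.
- bot.get_obs(): the state, without advancing time (a new reading comes with each control period).
- bot.camera(name): name is "scene" or "side" or "wrist"; returns the picture (480x640x3 uint8, red, green, blue); there is no depth.
- bot.get_calibration(name): a dict with "camera_matrix" (3x3 intrinsics, pixels), "rvec" (rotation vector, rad) and "tvec" (3), from world to camera coordinates, as OpenCV has them. Camera axes: x right, y down, z forward; pixel columns grow to the right and rows downward; lengths in mm; the calibration is good to about 2 mm. A picture is of the moment at which its call begins: read the wrist's pose just before it. get_calibration takes no time and is no camera call; for the wrist camera it gives the pose at the moment of the call.
- bot.finish_job(): hands the job in; it is judged then, once.
The state is a dict: "time": time; "joint_pos": joint angles; "qd": joint speeds; "joint_torque": joint torques, N m; "ee_pos": TCP position; "ee_rot": TCP orientation; "force": force on the tool from outside, world axes, zero at the start; "moment": the same for the moment, N m; "gripper_width": finger opening in mm; "grasp_force": force on a finger pad.
Only numpy, scipy, OpenCV 4.12 (cv2) and the standard library are available. Lean on these libraries where they do the work, as an engineer would, in place of code of your own. Each camera call takes 0.05 s, during which the arm holds its last target. There are 200 camera calls.

## Task

Build up the gear cluster on the assembly stand, one part at a time from the bottom up: first the large gear, then the spacer, then the small gear, and last the end cap. Each part must sit fully home over the spigot of the one below; set the parts down, do not drop them, and leave the finished stack standing.

Things in the scene. Friction and masses are not known exactly. Their poses are not given: they have to be found in the camera images.
- stand: Dark steel assembly stand fixed to the bench: round foot 90 mm across, 10 mm high, with three screw heads; in its middle a pedestal 48 mm across, flat top 20 mm above the origin, where the first part's underside comes to rest; on that a spigot 26 mm across, 9 mm high, tapering to 17 mm. Origin: centre of underside, on the bench, z up.
- large_gear: Large steel gear lying flat, hub up, 0.4-0.65 kg: toothed rim 92 mm across, 14 mm thick; smooth hub 40 mm across, top 36 mm above the origin (seat of the next part), grip it above the rim; on it a spigot 26 mm across, 9 mm high, tapering to 17 mm. Recess underneath 31 mm across, 11 mm deep, fits over the spigots. Origin: centre of underside, z up; round, yaw is free.
- spacer: Tall smooth aluminium spacer, no teeth, 0.2-0.33 kg: 48 mm across with a shallow waist groove, top shoulder 44 mm above the origin (the next part rests there); on it a spigot 26 mm across, 9 mm high, tapering to 17 mm. Recess underneath 31 mm across, 11 mm deep, fits over the spigots. Origin: centre of underside, z up; round, yaw is free.
- small_gear: Small steel gear lying flat, hub up, 0.25-0.42 kg: toothed rim 66 mm across, 12 mm thick; smooth hub 40 mm across, top 32 mm above the origin (seat of the next part), grip it above the rim; on it a spigot 26 mm across, 9 mm high, tapering to 17 mm. Recess underneath 31 mm across, 11 mm deep, fits over the spigots. Origin: centre of underside, z up; round, yaw is free.
- end_cap: Short round steel end cap, no teeth, no spigot, 0.18-0.29 kg: 48 mm across, 26 mm high, finely ribbed side, nearly flat top with a shallow dish. Recess underneath 31 mm across, 11 mm deep, fits over the spigots. Origin: centre of underside, z up; round, yaw is free.

How it is judged:
By the outcome, as a careful person would: the job done as asked, in the order asked, and still so for the second after the job is handed in, with the robot touching nothing.
It also fails if it takes over 109 s, if anything falls off the work surface, if the arm or the gripper's body presses on something with over 40 N, if the wrist force passes 120 N, or if a joint passes its speed limit or range.

## Working session

There is one attempt and no reset: what is moved stays moved. The work goes in short steps, Python scripts to look and compute and a tool call to move; the robot and the scene stay as the last step left them, time stands still between calls to the robot, and variables do not carry over. Pictures are saved under pics/ and viewed, at most 15 in all, crops included, and the job is handed in when it is done.

Besides the shell and the picture viewer there is one more tool, called after ">>>" by a JSON object that holds its "method" and its "body", one argument or row to a line. drive_tool: Moves the arm, as the interface text tells. Its arguments: {"type":"object","properties":{"slide":{"type":"array"},"twist":{"type":"array"},"grip":{"type":"array"},"grip_force":{"type":"number"}},"required":["slide","twist","grip"]}

```bash
ls; mkdir -p pics; cat > h.py <<'E'
import numpy as np, cv2
from workcell import bot
def snap(n,f):
    im=bot.camera(n); cv2.imwrite('pics/'+f,im[:,:,::-1]); return im
def cal(n):
    c=bot.get_calibration(n); return np.array(c['camera_matrix'],float),np.array(c['rvec'],float),np.array(c['tvec'],float)
def ray(C,uv,z):
    K,r,t=C; R=cv2.Rodrigues(r)[0]; o=-R.T@t.ravel(); d=R.T@np.linalg.inv(K)@np.array([uv[0],uv[1],1.]); return o+d*(z-o[2])/d[2]
def proj(C,p): return cv2.projectPoints(np.array(p,float).reshape(-1,3),C[1],C[2],C[0],None)[0].reshape(-1,2)
E
python3 - <<'E'
from h import *
o=bot.get_obs(); print({k:np.round(v,3) for k,v in o.items()})
for n in('scene','side','wrist'):
    C=cal(n); R=cv2.Rodrigues(C[1])[0]; print(n,C[0].round(1).tolist(),(-R.T@C[2].ravel()).round(0),R[2].round(2)); snap(n,n+'0.png')
E
```

```text
pics
{'time': np.float64(0.0), 'joint_pos': array([-1.244,  0.494,  1.346,  0.   ,  1.302, -0.095]), 'qd': array([ 0.   ,  0.001,  0.001, -0.   ,  0.001,  0.001]), 'joint_torque': array([-9.0000e-03, -8.8218e+01, -3.8387e+01, -1.0000e-03,  1.0000e-02,
       -0.0000e+00]), 'ee_pos': array([ 256.33 , -569.589,  230.688]), 'ee_rot': array([-3.07 , -0.659,  0.   ]), 'force': array([-0.427,  0.083, -0.669]), 'moment': array([ 0.001,  0.03 , -0.022]), 'grasp_force': np.float64(0.0), 'gripper_width': np.float64(85.099)}
scene [[584.1, 0.0, 319.9], [0.0, 584.1, 246.3], [0.0, 0.0, 1.0]] [125. 534. 722.] [ 0.45 -0.51 -0.74]
side [[568.9, 0.0, 316.3], [0.0, 568.9, 244.9], [0.0, 0.0, 1.0]] [ 567. -818.  434.] [-0.02  0.92 -0.4 ]
wrist [[372.4, 0.0, 327.4], [0.0, 372.4, 241.6], [0.0, 0.0, 1.0]] [ 330. -536.  374.] [-0.29 -0.13 -0.95]
```

View pics/scene0.png

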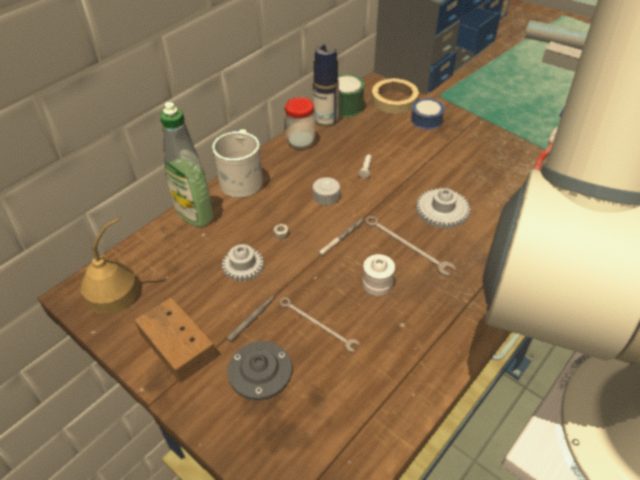

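View pics/side0.png

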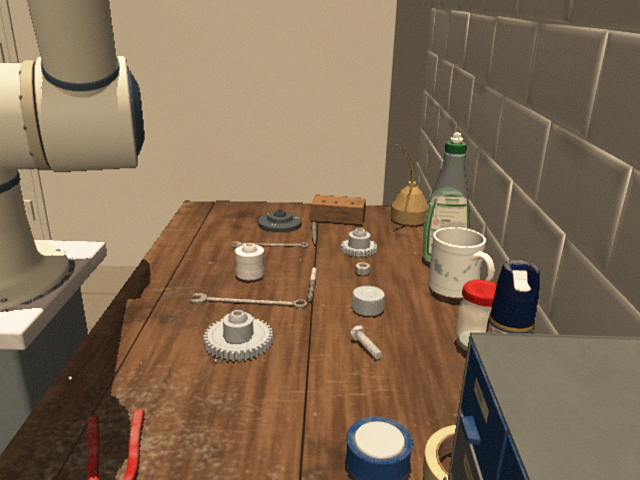

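The scene and side views show the large gear at scene (444,205) / side (238,335), the spacer at (378,272) / (250,262), the small gear at (242,260) / (359,242), the cap at (326,190) / (368,300) and the stand at (260,368) / (280,220).

```bash
python3 - <<'E'
from h import *
S=cal('scene');D=cal('side')
for n,a,b,z in[('large',(445,194),(237,313),45),('spacer',(378,260),(249,247),53),('small',(239,249),(359,231),41),('cap',(326,184),(368,291),26),('stand',(259,360),(280,212),29)]:
    p,q=ray(S,a,z),ray(D,b,z)
    h=cv2.triangulatePoints(np.c_[cv2.Rodrigues(S[1])[0],S[2].ravel()],np.c_[cv2.Rodrigues(D[1])[0],D[2].ravel()],cv2.undistortPoints(np.array([[a]],float),S[0],None)[0].T,cv2.undistortPoints(np.array([[b]],float),D[0],None)[0].T)
    print(n,p.round(0),q.round(0),(h[:3]/h[3]).T.round(0), 'r',np.hypot(*p[:2]).round())
E
```

```text
large [ 451. -159.   45.] [ 452. -167.   45.] [[ 451. -162.   42.]] r 478.0
spacer [444.  40.  53.] [441.  30.  53.] [[442.  38.  50.]] r 446.0
small [630. 154.  41.] [626. 141.  41.] [[629. 153.  38.]] r 649.0
cap [636. -64.  26.] [632. -60.  26.] [[633. -62.  28.]] r 639.0
stand [470. 272.  29.] [472. 261.  29.] [[471. 271.  25.]] r 543.0
```

View pics/wrist0.png

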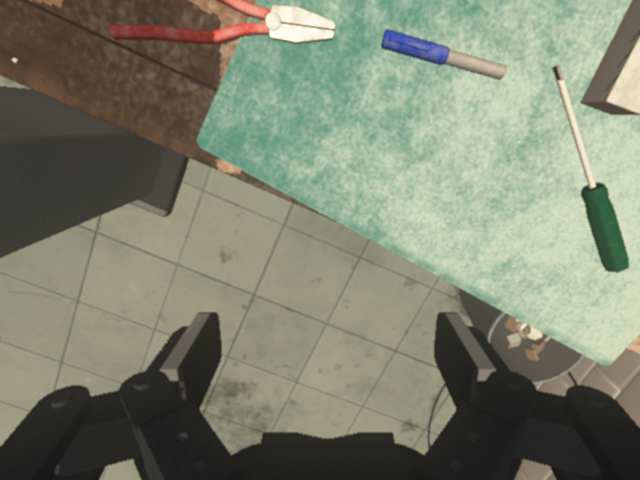

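The wrist camera looks back under the tool, with the fingers low in the frame at rows 310-480. Both rough positions agree to about 10 mm. I'll go above the large gear and refine there.

>>> {"method": "drive_tool", "body": {
  "slide": [
    [0.5,1,0],
    [1.1,2.3,0],
    [1.7,3.6,0],
    [2.3,4.9,0],
    [2.9,6.2,0],
    [3.5,7.4,0],
    [4.1,8.6,0],
    [4.5,9.5,0],
    [4.8,10.1,0],
    [4.9,10.2,0],
    [4.9,10.2,0],
    [4.9,10.2,0]
  ],
  "twist": [0,0,0,0,0,0,0,0,0,0,0,0],
  "grip": [-1,-1,-1,-1,-1,-1,-1,-1,-1,-1,-1,-1]
}}

```text
time: 1.65
ee_pos: [452.1, -162.8, 231.2]
ee_rot: [3.072, 0.658, -0.0]
force: [0.5, 0.6, -0.9]
gripper_width: 85.1
grasp_force: 0.0
```

```bash
python3 - <<'E'
from h import *
o=bot.get_obs(); print(o['ee_pos'],o['joint_pos'].round(2))
C=cal('wrist'); snap('wrist','w1.png'); print(proj(C,[(451,-161,45),(451,-161,14)]), proj(C,[o['ee_pos']]))
E
```

```text
[ 452.13047183 -162.7857938   231.2253378 ] [-0.47  0.29  1.69 -0.    1.16  0.68]
[[325.4196821  212.21892724]
 [325.59005163 204.7159865 ]] [[327.90863903 314.14609811]]
```

View pics/w1.png

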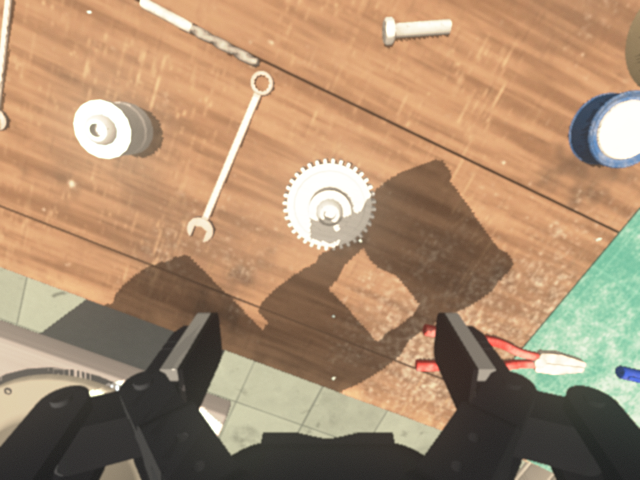

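The wrist view shows the large gear's rim spanning columns 283-376 and rows 159-250, centre about (329.5,204.5), with its spigot top at (330,211). The spacer top is at (100,128).

```bash
cat >> h.py <<'E'
def disc(im,C,p,w,z,smax=60,save=None,stand=False):
    "grey blob near projected p -> enclosing-circle centre cast on plane z, and diameter"
    u,v=proj(C,[p])[0].astype(int); x0,y0=max(u-w,0),max(v-w,0); c=im[y0:v+w,x0:u+w]
    h=cv2.cvtColor(np.ascontiguousarray(c),cv2.COLOR_RGB2HSV)
    m=(h[...,2]<75) if stand else (h[...,1]<smax)&(h[...,2]>40)
    m=cv2.morphologyEx(m.astype(np.uint8),cv2.MORPH_OPEN,np.ones((3,3)))
    cs=cv2.findContours(m,cv2.RETR_EXTERNAL,cv2.CHAIN_APPROX_NONE)[0]; k=max(cs,key=cv2.contourArea)
    (a,b),r=cv2.minEnclosingCircle(k); a+=x0;b+=y0
    d=np.linalg.norm(ray(C,(a+r,b),z)-ray(C,(a-r,b),z)); print((round(a,1),round(b,1)),'px r',round(r,1),'pos',ray(C,(a,b),z).round(1),'dia',d.round(1))
E
python3 - <<'E'
from h import *
C=cal('wrist'); im=cv2.imread('pics/w1.png')[:,:,::-1]
for s in(40,60,80): disc(im,C,(451,-161,14),58,12,s)
print(ray(C,(329.5,204.5),12),ray(C,(330,211),45))
h=cv2.cvtColor(np.ascontiguousarray(im),cv2.COLOR_RGB2HSV); print(h[204,275:300].tolist())
E
```

```text
(np.float64(329.0), np.float64(204.3)) px r 46.2 pos [ 452.4 -164.1   12. ] dia 91.8
(np.float64(328.9), np.float64(203.9)) px r 46.5 pos [ 452.7 -163.8   12. ] dia 92.3
(np.float64(329.6), np.float64(205.9)) px r 48.5 pos [ 451.2 -165.3   12. ] dia 96.5
[ 452.37378578 -164.61193713   12.        ] [ 453.73643545 -164.31460333   45.        ]
[[13, 110, 202], [13, 110, 200], [13, 112, 201], [13, 110, 201], [13, 112, 203], [13, 112, 205], [13, 106, 210], [14, 75, 227], [20, 42, 244], [20, 26, 252], [21, 24, 253], [24, 20, 254], [27, 9, 255], [30, 1, 255], [30, 1, 255], [30, 2, 255], [30, 2, 255], [30, 3, 255], [26, 8, 254], [23, 13, 253], [25, 6, 254], [30, 2, 255], [30, 2, 255], [30, 2, 255], [30, 2, 255]]
```

The diameter measures 92 mm, which matches, so the large gear is at (452.7,-164). Descending.

>>> {"method": "drive_tool", "body": {
  "slide": [
    [0,-0.05,-0.8],
    [0,-0.05,-2],
    [0,-0.05,-3.2],
    [0,-0.05,-4.2],
    [0,-0.05,-4.9],
    [0,-0.05,-5.2],
    [0,-0.05,-5.4],
    [0,-0.05,-5.4],
    [0,-0.05,-5.4]
  ],
  "twist": [0,0,0,0,0,0,0,0,0],
  "grip": [-1,-1,-1,-1,-1,-1,-1,-1,-0.5]
}}

```text
time: 2.82
ee_pos: [452.8, -164.2, 16.0]
ee_rot: [3.071, 0.659, 0.001]
force: [-0.6, -0.3, 0.6]
gripper_width: 69.7
grasp_force: 0.0
```

```bash
python3 - <<'E'
from h import *
snap('wrist','w2.png'); print(bot.get_obs()['gripper_width'])
E
```

```text
64.52721049509233
```

View pics/w2.png

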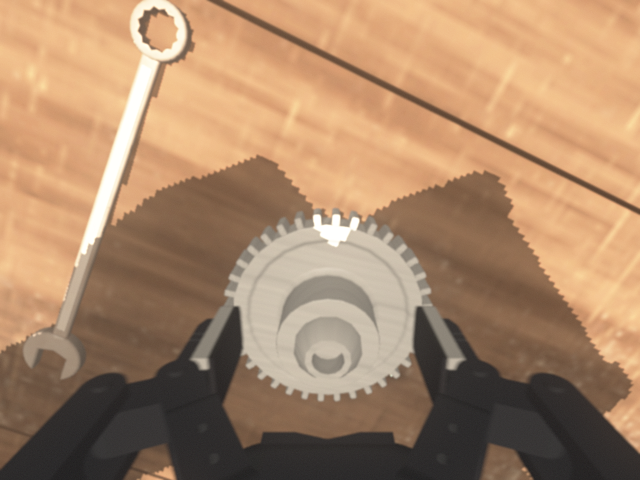

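The fingers straddle the hub, whose top is at (328,345), symmetrically above the rim. Closing.

>>> {"method": "drive_tool", "body": {
  "slide": [
    [0,0,0],
    [0,0,0],
    [0,0,0],
    [0,0,0],
    [0,0,0],
    [0,0,0],
    [0,0,0],
    [0,0,0]
  ],
  "twist": [0,0,0,0,0,0,0,0],
  "grip": [1,1,1,1,1,1,1,1],
  "grip_force": 80
}}

```text
time: 3.88
ee_pos: [452.7, -164.1, 16.1]
ee_rot: [3.071, 0.659, 0.001]
force: [-1.8, -0.4, 17.7]
gripper_width: 37.5
grasp_force: 78.1
```

>>> {"method": "drive_tool", "body": {
  "slide": [
    [0,0,0.1],
    [0,0,0.3],
    [0,0,0.6],
    [0,0,1],
    [0,0,1],
    [0,0,1]
  ],
  "twist": [0,0,0,0,0,0],
  "grip": [1,1,1,1,1,1]
}}

```text
time: 4.62
ee_pos: [452.4, -163.9, 55.2]
ee_rot: [3.072, 0.659, 0.0]
force: [-0.8, 0.5, -4.9]
gripper_width: 37.6
grasp_force: 81.0
```

```bash
python3 - <<'E'
from h import *
a=snap('wrist','w3.png'); b=snap('side','s3.png'); 
cv2.imwrite('pics/c3.png',np.hstack([cv2.resize(a[160:460,170:490],(400,375)),cv2.resize(b[230:390,160:330],(400,375),interpolation=cv2.INTER_CUBIC)])[:,:,::-1])
E
```

```text
(no output)
```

View pics/c3.png

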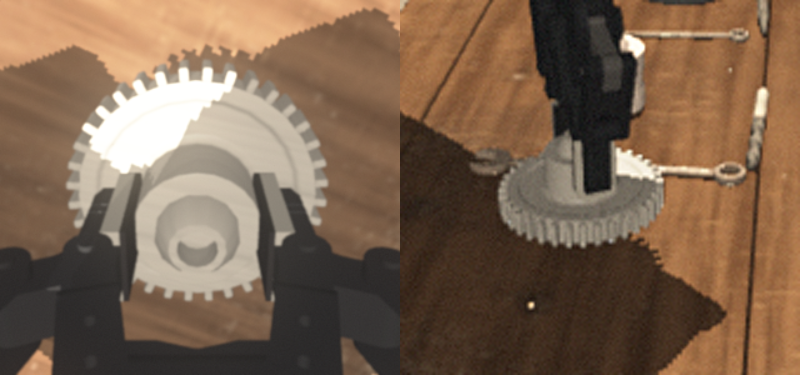

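The gear is gripped squarely by the hub and hangs level. I'll carry it to a lookout point just short of the stand.

>>> {"method": "drive_tool", "body": {
  "slide": [
    [0,0,1],
    [0,0.6,2.2],
    [-0.1,1.7,2.6],
    [-0.3,3,2.6],
    [-0.5,4.3,2.6],
    [-0.8,5.6,2.6],
    [-1,6.9,2.6],
    [-1.3,8.1,2.6],
    [-1.5,9.1,2.6],
    [-1.6,9.7,2.6],
    [-1.6,9.9,2.6],
    [-1.6,9.9,2.6]
  ],
  "twist": [0,0,0,0,0,0,0,0,0,0,0,0],
  "grip": [1,1,1,1,1,1,1,1,1,1,1,1]
}}

```text
time: 6.22
ee_pos: [388.4, 231.9, 159.0]
ee_rot: [3.071, 0.66, -0.001]
force: [-0.1, -0.1, -5.5]
gripper_width: 37.5
grasp_force: 83.1
```

>>> {"method": "drive_tool", "body": {
  "slide": [
    [0,0,0],
    [0,0,0],
    [0,0,0]
  ],
  "twist": [0,0,0],
  "grip": [1,1,1]
}}

```text
time: 6.6
ee_pos: [388.6, 231.6, 159.3]
ee_rot: [3.072, 0.658, -0.0]
force: [-1.1, 0.7, -5.2]
gripper_width: 37.3
grasp_force: 83.1
```

```bash
python3 - <<'E'
from h import *
o=bot.get_obs(); print(o['ee_pos'],o['gripper_width'])
C=cal('wrist'); im=snap('wrist','w4.png'); print(proj(C,[(471,270,29),(471,270,10)]))
disc(im,C,(471,270,10),75,8,stand=True)
E
```

```text
[388.56025437 231.59248384 159.29313317] 37.34678173800498
[[326.09483905 102.81804224]
 [326.18966831 103.84667673]]Traceback (most recent call last):
  File "<stdin>", line 4, in <module>
  File "h.py", line 16, in disc
    cs=cv2.findContours(m,cv2.RETR_EXTERNAL,cv2.CHAIN_APPROX_NONE)[0]; k=max(cs,key=cv2.contourArea)
                                                                         ~~~^^^^^^^^^^^^^^^^^^^^^^^^
ValueError: max() iterable argument is empty
```

View pics/w4.png

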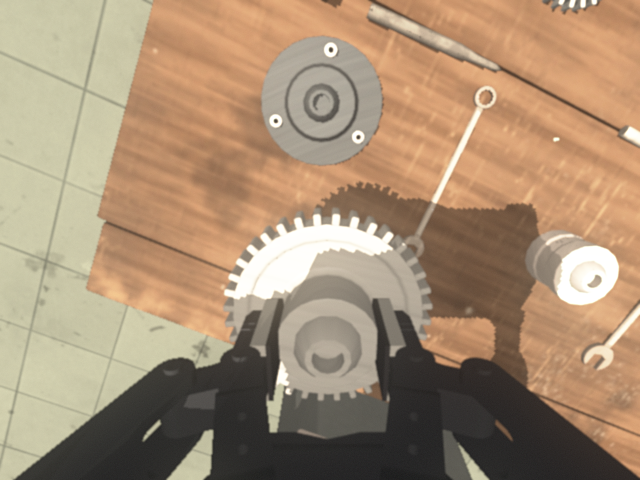

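The stand is clear in the view, with its foot circle centred near (322,101) at 60 px radius. The spacer is at right, top at (588,280).

```bash
python3 - <<'E'
from h import *
C=cal('wrist'); im=cv2.imread('pics/w4.png')[:,:,::-1]
disc(im,C,(471,270,10),72,9,60)
disc(im,C,(471,270,10),72,9,45)
print('spig',ray(C,(322,101.5),29), 'ped',ray(C,(321.5,102.5),20))
o=bot.get_obs()['ee_pos']; print(proj(C,[o]))
E
```

```text
(np.float64(322.0), np.float64(100.3)) px r 64.3 pos [472. 274.   9.] dia 95.0
(np.float64(320.9), np.float64(100.4)) px r 63.7 pos [471.6 274.7   9. ] dia 94.2
spig [470.59372059 273.04460368  29.        ] ped [470.11959021 273.36259504  20.        ]
[[327.87993306 314.13632185]]
```

Stand centre is (471,273.4), agreeing with the scene view. Moving above it.

>>> {"method": "drive_tool", "body": {
  "slide": [
    [0.6,0.3,0],
    [1.3,0.7,0],
    [1.8,0.9,-0.4],
    [2.06,1.03,-1.2],
    [2.06,1.03,-2],
    [2.06,1.03,-2.4],
    [2.06,1.03,-2.5],
    [2.06,1.03,-2.5],
    [2.06,1.03,-2.5]
  ],
  "twist": [0,0,0,0,0,0,0,0,0],
  "grip": [1,1,1,1,1,1,1,1,1]
}}

```text
time: 7.78
ee_pos: [471.4, 273.5, 60.3]
ee_rot: [-3.071, -0.659, -0.003]
force: [0.1, -0.1, -4.9]
gripper_width: 37.2
grasp_force: 83.0
```

>>> {"method": "drive_tool", "body": {
  "slide": [
    [0,0,-0.1],
    [0,0,-0.2],
    [0,0,-0.3],
    [0,0,-0.4],
    [0,0,-0.45],
    [0,0,-0.5],
    [0,0,-0.5],
    [0,0,-0.5]
  ],
  "twist": [0,0,0,0,0,0,0,0],
  "grip": [1,1,1,1,1,1,1,1]
}}

```text
time: 8.78
ee_pos: [470.9, 273.2, 39.3]
ee_rot: [-3.072, -0.659, -0.0]
force: [-1.0, 0.1, -5.5]
gripper_width: 37.4
grasp_force: 83.0
```

>>> {"method": "drive_tool", "body": {
  "slide": [
    [0,0,-0.02],
    [0,0,-0.04],
    [0,0,-0.06],
    [0,0,-0.08],
    [0,0,-0.08]
  ],
  "twist": [0,0,0,0,0],
  "grip": [1,1,1,1,1]
}}

```text
time: 9.4
ee_pos: [470.8, 273.2, 36.2]
ee_rot: [-3.072, -0.659, -0.0]
force: [-1.7, -0.8, 0.9]
gripper_width: 37.6
grasp_force: 83.9
```

Contact at the expected height. Press 0.8 mm more, then open and rise.

>>> {"method": "drive_tool", "body": {
  "slide": [
    [0,0,-0.02],
    [0,0,-0.02],
    [0,0,-0.02],
    [0,0,-0.02],
    [0,0,-0.02],
    [0,0,-0.02]
  ],
  "twist": [0,0,0,0,0,0],
  "grip": [1,1,0,-0.3,-1,-1]
}}

```text
time: 10.15
ee_pos: [470.9, 273.2, 35.2]
ee_rot: [3.072, 0.659, -0.0]
force: [0.1, -0.1, 0.7]
gripper_width: 85.5
grasp_force: 0.0
```

>>> {"method": "drive_tool", "body": {
  "slide": [
    [0,0,0],
    [0,0,0.3],
    [0,0,1],
    [0,0,2],
    [-0.6,-0.3,2.8],
    [-1.3,-0.6,3.1],
    [-2,-1,3.2],
    [-2.3,-1.1,3.2],
    [-2.3,-1.1,3.2],
    [-2.3,-1.1,3.2]
  ],
  "twist": [0,0,0,0,0,0,0,0,0,0],
  "grip": [-1,-1,-1,-1,-1,-1,-1,-1,-1,-1]
}}

```text
time: 11.4
ee_pos: [380.0, 229.8, 163.4]
ee_rot: [-3.071, -0.659, -0.002]
force: [0.5, 0.5, -0.6]
gripper_width: 85.6
grasp_force: 0.0
```

```bash
python3 - <<'E'
from h import *
o=bot.get_obs(); print(o['ee_pos'],o['gripper_width'])
C=cal('wrist'); im=snap('wrist','w5.png'); 
for s in (40,60): disc(im,C,(471,273,34),80,34,s)
print(proj(C,[(442,36,53)]))
E
```

```text
[379.97774233 229.75798318 163.38566382] 85.64894885178414
(np.float64(323.5), np.float64(85.5)) px r 71.9 pos [471.7 274.4  34. ] dia 97.5
(np.float64(323.0), np.float64(86.0)) px r 72.5 pos [471.3 274.6  34. ] dia 98.4
[[602.8024724  267.42661571]]
```

View pics/w5.png

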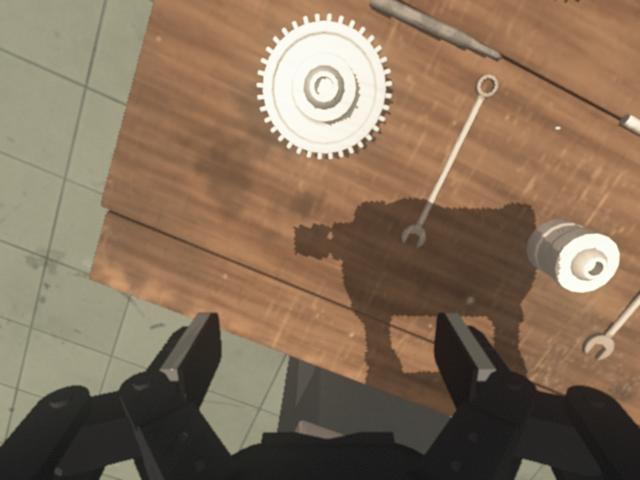

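The large gear is seated flat on the stand, concentric at (324,86). The spacer's spigot is at (593,262).

```bash
python3 - <<'E'
from h import *
C=cal('wrist'); print(ray(C,(593,262),53),ray(C,(588,263),44))
E
```

```text
[442.44172902  45.22996092  53.        ] [439.83474007  40.46161297  44.        ]
```

>>> {"method": "drive_tool", "body": {
  "slide": [
    [0.1,-0.5,0.3],
    [0.4,-1.5,0.8],
    [0.7,-2.6,0.9],
    [1,-3.6,0.9],
    [1.3,-4.4,0.9],
    [1.5,-4.8,0.9],
    [1.6,-4.9,0.9],
    [1.6,-4.9,0.9],
    [1.6,-4.9,0.9]
  ],
  "twist": [0,0,0,0,0,0,0,0,0],
  "grip": [-1,-1,-1,-1,-1,-1,-1,-1,-1]
}}

```text
time: 12.58
ee_pos: [442.5, 34.1, 199.2]
ee_rot: [-3.071, -0.661, 0.001]
force: [-0.7, 0.1, 0.3]
gripper_width: 85.3
grasp_force: 0.0
```

```bash
python3 - <<'E'
from h import *
o=bot.get_obs(); print(o['ee_pos'],o['gripper_width'])
C=cal('wrist'); im=snap('wrist','w6.png'); 
for s in (40,60,75): disc(im,C,(442,36,40),60,44,s)
cv2.imwrite('pics/c6.png',im[100:340,180:480,::-1])
E
```

```text
[442.5339231   34.08114935 199.20276037] 85.28271100884477
(np.float64(317.6), np.float64(219.9)) px r 28.5 pos [439.8  42.1  44. ] dia 47.3
(np.float64(319.2), np.float64(216.2)) px r 31.3 pos [443.1  42.2  44. ] dia 51.8
(np.float64(318.7), np.float64(216.2)) px r 31.9 pos [443.   42.5  44. ] dia 52.7
```

View pics/c6.png

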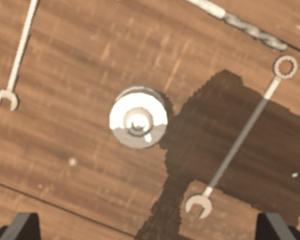

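The spacer's shoulder circle is at (318,220) with diameter 47 mm, giving (440,42). Descending and gripping.

>>> {"method": "drive_tool", "body": {
  "slide": [
    [-0.07,0.21,-0.6],
    [-0.07,0.21,-1.8],
    [-0.07,0.21,-3],
    [-0.07,0.21,-3.9],
    [-0.07,0.21,-4.5],
    [-0.07,0.21,-4.8],
    [-0.07,0.21,-4.8],
    [-0.07,0.21,-4.8]
  ],
  "twist": [0,0,0,0,0,0,0,0],
  "grip": [-1,-1,-1,-1,-1,-1,-1,-1],
  "grip_force": 60
}}

```text
time: 13.62
ee_pos: [440.5, 41.8, 8.1]
ee_rot: [3.071, 0.659, 0.002]
force: [-0.4, -0.3, 0.5]
gripper_width: 85.4
grasp_force: 0.0
```

>>> {"method": "drive_tool", "body": {
  "slide": [
    [0,0,0],
    [0,0,0],
    [0,0,0],
    [0,0,0],
    [0,0,0],
    [0,0,0],
    [0,0,0],
    [0,0,0]
  ],
  "twist": [0,0,0,0,0,0,0,0],
  "grip": [1,1,1,1,1,1,1,1]
}}

```text
time: 14.62
ee_pos: [440.4, 41.7, 8.0]
ee_rot: [3.071, 0.659, 0.002]
force: [-1.7, 1.4, 16.3]
gripper_width: 46.5
grasp_force: 58.9
```

>>> {"method": "drive_tool", "body": {
  "slide": [
    [0,0,0.2],
    [0,0,0.8],
    [0,0,2],
    [0,0.5,2.8],
    [0.2,1.6,2.8],
    [0.4,2.8,2.8],
    [0.5,3.9,2.8],
    [0.7,4.9,2.8],
    [0.77,5.6,2.8],
    [0.77,5.79,2.8],
    [0.77,5.79,2.4],
    [0.77,5.79,2.2]
  ],
  "twist": [0,0,0,0,0,0,0,0,0,0,0,0],
  "grip": [1,1,1,1,1,1,1,1,1,1,1,1]
}}

```text
time: 16.12
ee_pos: [470.1, 272.0, 94.0]
ee_rot: [3.071, 0.658, -0.003]
force: [0.4, -1.1, -2.3]
gripper_width: 46.4
grasp_force: 62.3
```

>>> {"method": "drive_tool", "body": {
  "slide": [
    [0,0,0],
    [0,0,0]
  ],
  "twist": [0,0],
  "grip": [1,1]
}}

```text
time: 16.38
ee_pos: [471.0, 272.8, 95.3]
ee_rot: [3.072, 0.658, -0.0]
force: [-0.4, -0.3, -2.1]
gripper_width: 46.6
grasp_force: 62.3
```

```bash
python3 - <<'E'
from h import *
a=snap('scene','a7.png'); b=snap('side','b7.png'); w=snap('wrist','w7.png')
cv2.imwrite('pics/c7.png',np.hstack([cv2.resize(b[130:250,210:350],(400,343),interpolation=cv2.INTER_CUBIC),cv2.resize(w[200:460,180:480],(400,343))])[:,:,::-1])
E
```

```text
(no output)
```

View pics/c7.png

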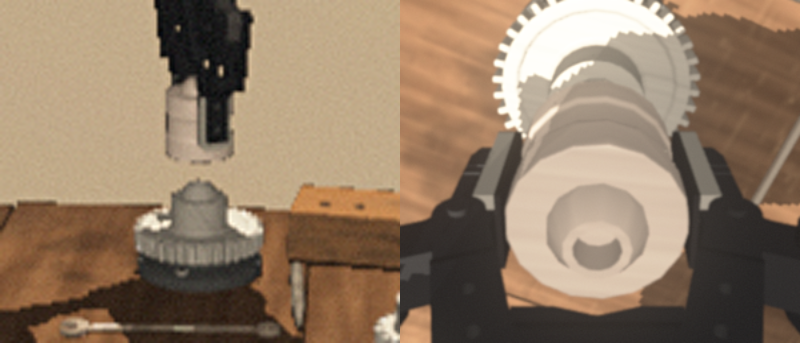

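The spacer hangs level and aligned above the large gear, which sits flat on the stand. Lowering.

>>> {"method": "drive_tool", "body": {
  "slide": [
    [0,0,-0.1],
    [0,0,-0.25],
    [0,0,-0.4],
    [0,0,-0.5],
    [0,0,-0.6],
    [0,0,-0.68],
    [0,0,-0.7],
    [0,0,-0.7]
  ],
  "twist": [0,0,0,0,0,0,0,0],
  "grip": [1,1,1,1,1,1,1,1]
}}

```text
time: 17.52
ee_pos: [470.9, 273.3, 67.3]
ee_rot: [-3.072, -0.659, -0.0]
force: [-0.6, -0.7, -2.9]
gripper_width: 46.7
grasp_force: 62.3
```

>>> {"method": "drive_tool", "body": {
  "slide": [
    [0,0,-0.02],
    [0,0,-0.04],
    [0,0,-0.06],
    [0,0,-0.08],
    [0,0,-0.08]
  ],
  "twist": [0,0,0,0,0],
  "grip": [1,1,1,1,1]
}}

```text
time: 18.15
ee_pos: [470.8, 273.2, 64.1]
ee_rot: [-3.072, -0.659, 0.0]
force: [0.0, -0.4, -0.5]
gripper_width: 46.9
grasp_force: 62.6
```

>>> {"method": "drive_tool", "body": {
  "slide": [
    [0,0,-0.02],
    [0,0,-0.03],
    [0,0,-0.03],
    [0,0,-0.03],
    [0,0,-0.03],
    [0,0,-0.03],
    [0,0,-0.03]
  ],
  "twist": [0,0,0,0,0,0,0],
  "grip": [1,1,1,0.1,-0.2,-1,-1]
}}

```text
time: 19.02
ee_pos: [470.9, 273.2, 62.8]
ee_rot: [-3.072, -0.659, 0.0]
force: [-0.2, -0.2, 1.1]
gripper_width: 84.4
grasp_force: 0.0
```

```bash
python3 - <<'E'
from h import *
C=cal('scene')
for n,p in(('bottle',(198,218)),('mug',(240,188)),('can',(110,300))): print(n,ray(C,p,0).round())
E=cal('side')
for n,p in(('bottle',(440,262)),('mug',(458,295))): print(n,ray(E,p,0).round())
o=ray(E,(440,262),0); print([proj(E,[(o[0],o[1],z)]).round()[0].tolist() for z in(150,200,250)])
E
```

```text
bottle [769. 127.   0.]
mug [769.  25.   0.]
can [736. 336.   0.]
bottle [772. 106.   0.]
mug [779. -16.   0.]
[[449.0, 181.0], [453.0, 152.0], [457.0, 122.0]]
```

>>> {"method": "drive_tool", "body": {
  "slide": [
    [0,0,0.5],
    [0,0,1.4],
    [0,0,2.6],
    [0.4,-0.3,3.4],
    [1.2,-0.9,3.4],
    [2,-1.5,3.4],
    [2.8,-2.1,3.4],
    [3.4,-2.6,3.4],
    [3.8,-2.9,3.4],
    [3.9,-3,3.4],
    [3.9,-3,3.4],
    [3.9,-3,3.4]
  ],
  "twist": [0,0,0,0,0,0,0,0,0,0,0,0],
  "grip": [-1,-1,-1,-1,-1,-1,-1,-1,-1,-1,-1,-1]
}}

```text
time: 20.52
ee_pos: [626.1, 154.0, 199.0]
ee_rot: [-3.071, -0.66, 0.0]
force: [-0.9, 0.2, 1.0]
gripper_width: 85.2
grasp_force: 0.0
```

```bash
python3 - <<'E'
from h import *
o=bot.get_obs(); print(o['ee_pos'],o['gripper_width'])
C=cal('wrist'); im=snap('wrist','w8.png'); 
for s in (40,60): disc(im,C,(629,152,10),55,10,s)
E
```

```text
[626.11458416 153.97861033 198.95400839] 85.24515779326944
(np.float64(328.1), np.float64(207.2)) px r 35.5 pos [629.6 155.3  10. ] dia 64.7
(np.float64(330.0), np.float64(210.3)) px r 37.3 pos [627.7 152.4  10. ] dia 68.2
```

View pics/w8.png

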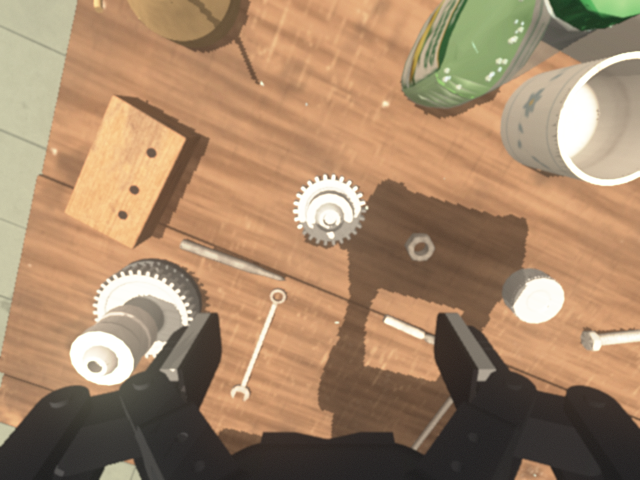

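The small gear rim spans columns 292-368 and rows 173-246, centre (330,210), which puts it near (628,153). The spacer stands on the large gear at lower left, and the end cap is at (534,297). The bottle is clear of the gripper.

>>> {"method": "drive_tool", "body": {
  "slide": [
    [0.03,0,-0.6],
    [0.03,0,-1.8],
    [0.03,0,-3],
    [0.03,0,-3.9],
    [0.03,0,-4.4],
    [0.03,0,-4.6],
    [0.03,0,-4.65],
    [0.03,0,-4.65]
  ],
  "twist": [0,0,0,0,0,0,0,0],
  "grip": [-1,-1,-1,-1,-1,-1,-1,-1]
}}

```text
time: 21.58
ee_pos: [628.7, 153.4, 14.0]
ee_rot: [3.072, 0.659, 0.003]
force: [-0.2, -0.0, -0.3]
gripper_width: 85.4
grasp_force: 0.0
```

>>> {"method": "drive_tool", "body": {
  "slide": [
    [0,0,0],
    [0,0,0],
    [0,0,0],
    [0,0,0],
    [0,0,0],
    [0,0,0],
    [0,0,0],
    [0,0,0]
  ],
  "twist": [0,0,0,0,0,0,0,0],
  "grip": [1,1,1,1,1,1,1,1]
}}

```text
time: 22.58
ee_pos: [628.2, 153.3, 13.6]
ee_rot: [3.072, 0.659, 0.001]
force: [-3.1, -0.3, 10.2]
gripper_width: 37.9
grasp_force: 59.2
```

```bash
python3 - <<'E'
from h import *
C=cal('wrist'); im=cv2.imread('pics/w8.png'); 
# w8 pose reproduced from current camera shifted by known TCP motion
o=np.array([626.11,153.98,198.95])-bot.get_obs()['ee_pos']; R=cv2.Rodrigues(C[1])[0]; C=(C[0],C[1],C[2].ravel()-R@o)
print('spacer spigot',ray(C,(100,366),109),'shoulder',ray(C,(102.5,358),100),'cap top',ray(C,(540,301),26),'gear',ray(C,(330,209.8),10))
E
```

```text
spacer spigot [470.99443221 269.56313052 109.        ] shoulder [470.15567267 272.70461818 100.        ] cap top [632.9964016  -62.99152818  26.        ] gear [628.28970688 152.68002655  10.        ]
```

>>> {"method": "drive_tool", "body": {
  "slide": [
    [0,0,0.2],
    [0,0,0.8],
    [0,0,2],
    [0,0,3.2],
    [-0.5,0.4,3.6],
    [-1.3,1,3.6],
    [-2.1,1.6,3.6],
    [-2.9,2.2,3.6],
    [-3.5,2.7,3.6],
    [-3.85,2.95,3.5],
    [-3.93,3,3.2],
    [-3.93,3,3]
  ],
  "twist": [0,0,0,0,0,0,0,0,0,0,0,0],
  "grip": [1,1,1,1,1,1,1,1,1,1,1,1]
}}

```text
time: 24.08
ee_pos: [470.8, 272.8, 131.7]
ee_rot: [3.071, 0.659, -0.001]
force: [-0.0, -0.3, -4.1]
gripper_width: 37.7
grasp_force: 61.2
```

>>> {"method": "drive_tool", "body": {
  "slide": [
    [0,0,0],
    [0,0,0]
  ],
  "twist": [0,0],
  "grip": [1,1]
}}

```text
time: 24.32
ee_pos: [471.5, 272.9, 132.8]
ee_rot: [3.072, 0.658, 0.0]
force: [0.2, -0.3, -3.5]
gripper_width: 37.8
grasp_force: 61.2
```

```bash
python3 - <<'E'
from h import *
b=snap('side','b9.png'); w=snap('scene','a9.png')
cv2.imwrite('pics/c9.png',np.hstack([cv2.resize(b[100:250,200:375],(400,343),interpolation=cv2.INTER_CUBIC),cv2.resize(w[230:410,180:390],(400,343),interpolation=cv2.INTER_CUBIC)])[:,:,::-1])
E
```

```text
(no output)
```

View pics/c9.png

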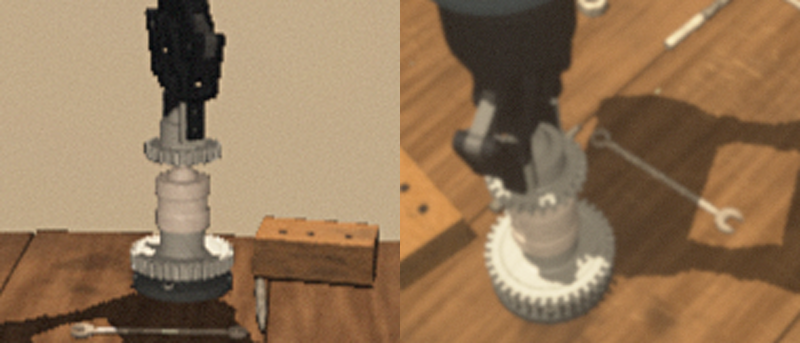

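The small gear is level and centred above the spacer's spigot. Lowering.

>>> {"method": "drive_tool", "body": {
  "slide": [
    [0,0,-0.08],
    [0,0,-0.18],
    [0,0,-0.28],
    [0,0,-0.36],
    [0,0,-0.4],
    [0,0,-0.4]
  ],
  "twist": [0,0,0,0,0,0],
  "grip": [1,1,1,1,1,1]
}}

```text
time: 25.18
ee_pos: [470.8, 273.2, 116.8]
ee_rot: [3.072, 0.659, -0.0]
force: [-0.6, 0.3, -3.0]
gripper_width: 37.6
grasp_force: 61.2
```

>>> {"method": "drive_tool", "body": {
  "slide": [
    [0,0,-0.02],
    [0,0,-0.04],
    [0,0,-0.06],
    [0,0,-0.08],
    [0,0,-0.09],
    [0,0,-0.09]
  ],
  "twist": [0,0,0,0,0,0],
  "grip": [1,1,1,1,1,1]
}}

```text
time: 25.92
ee_pos: [471.1, 273.4, 113.9]
ee_rot: [-3.071, -0.659, -0.001]
force: [-3.2, -1.3, 9.7]
gripper_width: 37.7
grasp_force: 62.5
```

>>> {"method": "drive_tool", "body": {
  "slide": [
    [0,0,0],
    [0,0,0],
    [0,0,0],
    [0,0,0],
    [0,0,0]
  ],
  "twist": [0,0,0,0,0],
  "grip": [0.1,-0.2,-1,-1,-1]
}}

```text
time: 26.55
ee_pos: [470.9, 273.2, 113.2]
ee_rot: [3.072, 0.659, -0.0]
force: [0.2, 0.9, -0.4]
gripper_width: 85.5
grasp_force: 0.0
```

>>> {"method": "drive_tool", "body": {
  "slide": [
    [0,0,0.4],
    [0,0,1.2],
    [0,0,2.2],
    [0.2,-0.5,2.6],
    [0.6,-1.5,2.6],
    [1.1,-2.6,2.6],
    [1.7,-3.7,2.6],
    [2.3,-4.9,2.6],
    [2.9,-6.1,2.6],
    [3.4,-7.2,2.5],
    [3.8,-8,2.4],
    [4,-8.3,2.2]
  ],
  "twist": [0,0,0,0,0,0,0,0,0,0,0,0],
  "grip": [-1,-1,-1,-1,-1,-1,-1,-1,-1,-1,-1,-1]
}}

```text
time: 28.05
ee_pos: [631.7, -60.6, 202.2]
ee_rot: [3.072, 0.656, 0.002]
force: [-1.2, 0.7, -0.1]
gripper_width: 85.7
grasp_force: 0.0
```

>>> {"method": "drive_tool", "body": {
  "slide": [
    [0,0,0],
    [0,0,0],
    [0,0,0]
  ],
  "twist": [0,0,0],
  "grip": [-1,-1,-1]
}}

```text
time: 28.42
ee_pos: [630.6, -57.6, 201.8]
ee_rot: [-3.071, -0.661, -0.0]
force: [0.3, 0.3, 0.3]
gripper_width: 85.3
grasp_force: 0.0
```

```bash
python3 - <<'E'
from h import *
o=bot.get_obs(); print(o['ee_pos'],o['gripper_width'])
C=cal('wrist'); w=snap('wrist','w10.png'); a=snap('scene','a10.png')
print(proj(C,[(633,-62,26)]))
for s in (40,60): disc(w,C,(633,-62,20),50,26,s)
cv2.imwrite('pics/c10.png',np.hstack([cv2.resize(w[100:300,210:443],(400,343)),cv2.resize(a[230:410,180:390],(400,343),interpolation=cv2.INTER_CUBIC)])[:,:,::-1])
E
```

```text
[630.59293232 -57.64440956 201.77806285] 85.34256082027473
[[333.32702251 214.37696547]]
(np.float64(331.7), np.float64(212.4)) px r 26.8 pos [634. -60.  26.] dia 47.2
(np.float64(332.2), np.float64(212.1)) px r 27.8 pos [634.4 -60.2  26. ] dia 49.0
```

View pics/c10.png

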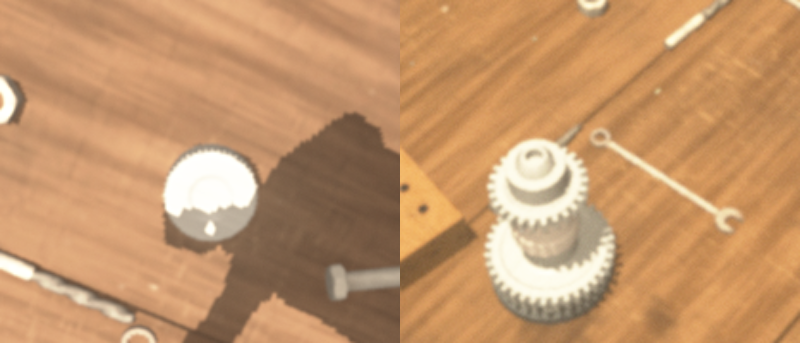

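The small gear is seated concentrically on the stack. The end cap is at (332,212) with diameter 48 mm, giving (634,-60.3). Neither the bolt nor the nut is in the way of the fingers.

>>> {"method": "drive_tool", "body": {
  "slide": [
    [0.07,-0.04,-0.6],
    [0.07,-0.04,-1.8],
    [0.07,-0.04,-3],
    [0.07,-0.04,-4],
    [0.07,-0.04,-4.6],
    [0.07,-0.04,-4.85],
    [0.07,-0.04,-4.95],
    [0.07,-0.04,-4.95]
  ],
  "twist": [0,0,0,0,0,0,0,0],
  "grip": [-1,-1,-1,-1,-1,-1,-1,-1]
}}

```text
time: 29.52
ee_pos: [634.1, -60.4, 4.0]
ee_rot: [3.071, 0.659, 0.002]
force: [0.1, 1.2, 0.0]
gripper_width: 85.4
grasp_force: 0.0
```

>>> {"method": "drive_tool", "body": {
  "slide": [
    [0,0,0],
    [0,0,0],
    [0,0,0],
    [0,0,0],
    [0,0,0],
    [0,0,0],
    [0,0,0],
    [0,0,0]
  ],
  "twist": [0,0,0,0,0,0,0,0],
  "grip": [1,1,1,1,1,1,1,1]
}}

```text
time: 30.52
ee_pos: [634.0, -60.4, 4.2]
ee_rot: [3.071, 0.659, 0.002]
force: [-2.4, 0.6, 10.8]
gripper_width: 46.1
grasp_force: 59.9
```

>>> {"method": "drive_tool", "body": {
  "slide": [
    [0,0,0.2],
    [0,0,0.8],
    [0,0.2,2],
    [-0.2,0.7,3.3],
    [-0.6,1.6,4.5],
    [-1.1,2.7,5],
    [-1.7,3.8,5],
    [-2.3,5,5],
    [-2.9,6.2,5],
    [-3.5,7.2,5],
    [-3.9,8,5],
    [-4.07,8.34,5]
  ],
  "twist": [0,0,0,0,0,0,0,0,0,0,0,0],
  "grip": [1,1,1,1,1,1,1,1,1,1,1,1]
}}

```text
time: 32.02
ee_pos: [469.8, 274.6, 203.7]
ee_rot: [-3.071, -0.662, -0.0]
force: [-0.1, -0.9, -2.0]
gripper_width: 46.1
grasp_force: 62.0
```

>>> {"method": "drive_tool", "body": {
  "slide": [
    [0,0,0],
    [0,0,-0.4],
    [0,0,-0.8],
    [0,0,-1],
    [0,0,-1.05],
    [0,0,-1.05]
  ],
  "twist": [0,0,0,0,0,0],
  "grip": [1,1,1,1,1,1]
}}

```text
time: 32.78
ee_pos: [471.2, 273.1, 161.6]
ee_rot: [-3.072, -0.659, -0.001]
force: [-0.7, -0.8, -2.3]
gripper_width: 46.3
grasp_force: 62.0
```

```bash
python3 - <<'E'
from h import *
b=snap('side','b11.png'); w=snap('scene','a11.png')
cv2.imwrite('pics/c11.png',np.hstack([cv2.resize(b[80:230,200:375],(400,343),interpolation=cv2.INTER_CUBIC),cv2.resize(w[210:390,150:360],(400,343),interpolation=cv2.INTER_CUBIC)])[:,:,::-1])
E
```

```text
(no output)
```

View pics/c11.png

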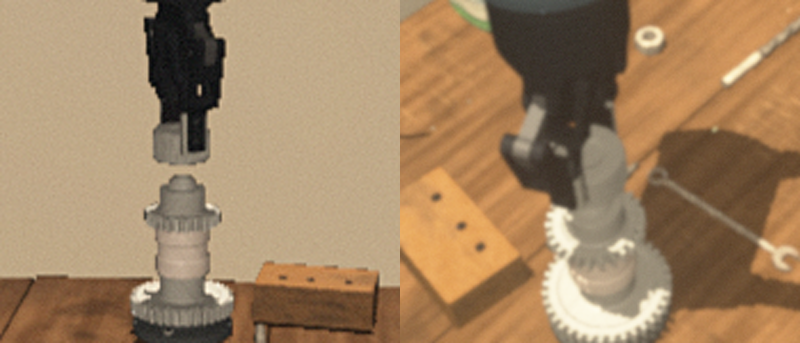

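The cap is level and centred above the small gear's spigot. Lowering.

>>> {"method": "drive_tool", "body": {
  "slide": [
    [0,0,-0.08],
    [0,0,-0.2],
    [0,0,-0.32],
    [0,0,-0.44],
    [0,0,-0.52],
    [0,0,-0.55],
    [0,0,-0.55]
  ],
  "twist": [0,0,0,0,0,0,0],
  "grip": [1,1,1,1,1,1,1]
}}

```text
time: 33.75
ee_pos: [470.8, 273.2, 139.2]
ee_rot: [3.072, 0.659, -0.0]
force: [-0.1, 0.1, -2.6]
gripper_width: 45.9
grasp_force: 62.0
```

>>> {"method": "drive_tool", "body": {
  "slide": [
    [0,0,-0.02],
    [0,0,-0.04],
    [0,0,-0.06],
    [0,0,-0.08],
    [0,0,-0.1],
    [0,0,-0.1]
  ],
  "twist": [0,0,0,0,0,0],
  "grip": [1,1,1,1,1,1]
}}

```text
time: 34.5
ee_pos: [471.5, 273.5, 136.5]
ee_rot: [-3.071, -0.659, -0.003]
force: [-3.5, -2.0, 18.8]
gripper_width: 46.1
grasp_force: 64.3
```

Seated at the expected height. Release, retreat and check.

>>> {"method": "drive_tool", "body": {
  "slide": [
    [0,0,0.02],
    [0,0,0.02],
    [0,0,0.02],
    [0,0,0.02],
    [0,0,0.02],
    [0,0,0.02]
  ],
  "twist": [0,0,0,0,0,0],
  "grip": [1,0.1,-0.2,-1,-1,-1]
}}

```text
time: 35.25
ee_pos: [470.8, 273.2, 136.0]
ee_rot: [3.072, 0.659, -0.0]
force: [0.3, 0.0, 1.1]
gripper_width: 85.7
grasp_force: 0.0
```

>>> {"method": "drive_tool", "body": {
  "slide": [
    [0,0,0.3],
    [0,0,1],
    [0,0,1.8],
    [0,-0.3,2.4],
    [0,-1,2.6],
    [0,-2,2.6],
    [0,-3.2,2.6],
    [0,-4,2.6],
    [0,-4.4,2.6],
    [0,-4.4,2.6],
    [0,-4.4,2.6]
  ],
  "twist": [0,0,0,0,0,0,0,0,0,0,0],
  "grip": [-1,-1,-1,-1,-1,-1,-1,-1,-1,-1,-1]
}}

```text
time: 36.62
ee_pos: [470.9, 98.0, 240.2]
ee_rot: [-3.071, -0.66, -0.0]
force: [0.4, 0.5, 0.8]
gripper_width: 85.3
grasp_force: 0.0
```

```bash
python3 - <<'E'
from h import *
b=snap('side','b12.png'); w=snap('scene','a12.png')
cv2.imwrite('pics/c12.png',np.hstack([cv2.resize(b[80:230,200:375],(400,343),interpolation=cv2.INTER_CUBIC),cv2.resize(w[210:405,150:377],(400,343),interpolation=cv2.INTER_CUBIC)])[:,:,::-1])
D=cal('side'); print([((p-[200,80])*[400/175,343/150]).round(0).tolist() for p in proj(D,[(471,273,z) for z in(20,56,100,132,158)])])
E
```

```text
[[183.0, 306.0], [182.0, 268.0], [182.0, 220.0], [182.0, 185.0], [182.0, 155.0]]
```

View pics/c12.png

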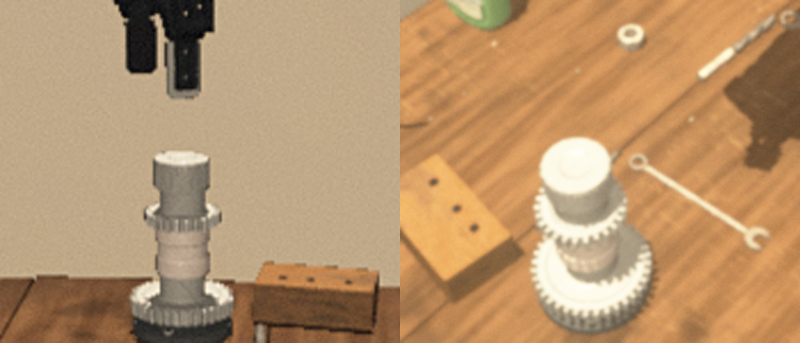

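The stack stands straight. The cap top is at row 157, where the calibration predicts 155 for a full seating, so I'm handing the job in.

```bash
python3 -c "
from workcell import bot; print(bot.finish_job())"
```

```text
the job is handed in; nothing more can be done
None
```

The gear cluster is built on the stand in the order asked (large gear, spacer, small gear, end cap), each part set down at its expected seat height, and the stack was standing straight and untouched when I handed the job in at about 37 s.

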